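Flick the brake pad tally wheel on to zero

TASK

Set the tally counter on the bench back to zero for a new count: with light flicks of a fingertip on the tabs at the wheel's edge, advance the wheel clockwise (seen from above), click by click, until the red tab stands at the white pointer. Do not run it past the pointer, do not pinch or force the wheel, and leave everything else on the bench and shelf where it is. Finish with the hand clear of everything.

Things in the scene. Friction and masses are not known exactly. Their poses are not given: they have to be found in the camera images.
- counter: Tally counter screwed to the bench. Origin on the wheel's axis at bench height; x axis from the wheel's axis to the white pointer, z up. Blue base plate 8 mm thick, x = -73 to 101 mm, y = -55 to 55 mm; black round pedestal 68 mm diameter, up to z = 34 mm, carries the wheel; blue block behind the wheel, x = 72 to 100 mm, y = -40 to 40 mm, up to z = 56 mm. The wheel's edge is open elsewhere.
- wheel (a joint): Angle of the tally wheel, growing clockwise; 0 = red tab at the pointer. One click = 1.047 rad (6 a turn); starts 2, 3 or 4 clicks before 0. Ratchet: it cannot turn anticlockwise. Pushed clockwise it resists with 2 to 6 N at the tabs; 0.65 to 0.8 rad from rest it snaps on to the next rest and holds there; let go sooner it springs back; pushed a little beyond the new rest, it springs back to that.
- wheel_center (a point): Centre of the wheel on its upright axis, 44 mm above the bench. Aluminium disc 76 mm diameter, 10 mm thick (hub cap up to 57 mm above the bench), with 6 tabs on its rim every 60 degrees, each 5 mm thick, from 36 to 52 mm above the bench, reaching to 56 mm from the axis, free below (28 mm above the base plate). One tab is red, five black. At rest one tab points along the counter's x axis.
- red_tab (a point): Point in the red tab, 50 mm from the wheel's axis, half-way up the tab (44 mm above the bench).
- pointer_tip (a point): Tip of the white pointer (13 mm long, 6 mm wide, fixed on the blue block), 60 mm from the wheel's axis, 50 mm above the bench.
- brake_pad1: Green brake pad lying on the bench, 55 x 13 x 10 mm with a steel stud (8 mm diameter) up to 26 mm; origin under its centre. Bystander.
- brake_pad2: The second green brake pad, same as the first. Bystander.
- mug: White ceramic mug, 82 mm diameter, 95 mm high, handle at its y side; origin under its centre. Bystander.
- grease_tin: Blue plastic grease jar with a yellow band, 64 mm diameter, 60 mm high; origin under its centre. Bystander.
- pump_head: Black plastic pump head, about 80 x 32 x 34 mm, on the steel shelf (top 80 mm above the bench) along the far edge of the bench; origin under its body. Bystander.
- spoke_wrench: Chrome spoke wrench lying on the shelf, 88 x 34 x 7 mm; origin under its centre. Bystander.
- vise: Green bench vise fixed left of the counter, about 250 x 150 x 155 mm, its turning handle towards the robot (ends 187 mm from the origin), gripping an aluminium seat post (335 mm long, 27 mm diameter, lying along y, axis 138 mm above the bench); origin under the vise's centre. Bystander.
Things that resemble listed ones, but are neither listed nor needed, are in the scene too. Of the things that look like the counter, the middle-sized one is meant.

How it is judged:
By the outcome, as a careful person would: the job done as asked, in the order asked, and still so for the second after the job is handed in, with the robot touching nothing.
It also fails if it takes over 56 s, if anything falls off the work surface, if the arm or the gripper's body presses on something with over 40 N, if the wrist force passes 120 N, or if a joint passes its speed limit or range.

ROBOT

A 6-joint arm with a two-finger parallel gripper is mounted at the origin on the work surface. World frame = base frame: x ahead of the robot, y to its left, z up, the work surface at z = 0. Lengths are in m, angles in rad, forces in N, time in s.
With the tool pointing down it reaches from about 0.325 to 0.875 m from the base axis. Payload 4.4 kg.
Tool frame: the origin (TCP) lies at the very end of the fingers, on their centre line; the grasp point (between the pads) lies 19 mm behind it (tcp_to_grasp is the distance from the TCP to the grasp point, in m); z points along the fingers, y is the line along which they close (so a half turn about z gives the same grasp; the last joint's range is limited). The gripper opens to 85 mm and grips with 20 to 120 N. Pads are 22 mm wide; open, the fingers measure 114 mm over their backs; the gripper's body (76 mm by 85 mm) begins 54 mm behind the grasp point. The pads swing forward as they close: fully open they stand 13 mm farther back than shut.
Start: joints at [-1.264, 0.207, 1.542, -0, 1.393, -0.15], TCP at [0.254, -0.516, 0.231] pointing down, gripper open.
Joint ranges: [-2.73, 2.73], [-0.86, 2.22], [0.23, 2.46], [-1.11, 4.25], [0.08, 2.63], [-2.82, 2.82]. Speed limits (rad/s): [2.79, 2.79, 3.14, 3.14, 3.14, 3.14].

INTERFACE

Orientations are given as a 3x3 rotation matrix whose columns are the frame's x, y, z axes.
In Python, from workcell import * gives the robot as it stands.
- The arm moves only by the tool drive_tool, never from a script. Its argument "series" is a list of rows, each an object of numbers: "tx", "ty", "tz": the shift along the tool's x, y, z in m; "rx", "ry", "rz": the turn, a rotation vector about the tool's x, y, z in rad; "grip": the closure in counts, from 0 (fully open) to 255 (shut). In form: [{"tx": .., "ty": .., "tz": .., "rx": .., "ry": .., "rz": .., "grip": ..}, ...]. A call has 1 to 20 rows; each row shifts and turns the commanded pose from where the row before left it, along the tool's axes as they then stand; what a row does not reach is not made up. A row lasts 1/12 s, in which the tool goes at most 41.7 mm and 7.16 degrees, less where a joint would pass 70% of its speed; a pose out of reach is approached as far as the arm can. A call is refused whole if a number of a shift passes 0.0417 or a number of a turn 0.125, either way. A call with a gripper value outside its range is refused whole. The fingers move at their own pace and stop on an object; "squeeze" is the grip in N (left out, the last holds). Time passes only in rows, so rows that do not move let the fingers close. It gives the time, the measured TCP pose, the force and the opening at its end, in the units of the state.
- read_state(): the state, without advancing time (a new reading comes with each control period).
- capture(name): name is "scene" or "side" or "wrist"; returns (picture, depth): 480x640x3 uint8, red, green, blue; 480x640 float32, m along the optical axis (not along the pixel's ray), 0 where there is no reading.
- camera_model(name): a dict with "vfov" (degrees; the focal length in pixels is half the picture's height over the tangent of half this angle, whatever the lens; pixels are square), "cx", "cy" (the principal point, pixels), "world_from_camera" (4x4, takes a point from camera to world coordinates). Camera axes: x right, y up, looking along -z (the intrinsics and any distortion apply to the point x, -y, -z); pixel columns grow to the right and rows downward; lengths in m; the calibration is good to about 2 mm. A picture is of the moment at which its call begins: read the wrist's pose just before it. camera_model takes no time and is no camera call; for the wrist camera it gives the pose at the moment of the call.
- sign_off(): hands the job in, once; it reports no verdict.
The state is a dict: "time_s": time; "joint_pos": joint angles; "dq": joint speeds; "tau": joint torques, N m; "tcp_pos": TCP position; "orientation": TCP orientation; "contact_force": force on the tool from outside, world axes, zero at the start; "moment": the same for the moment, N m; "gripper_width": opening from 0.0 (shut) to 1.0 (fully open).
Only numpy, scipy, OpenCV 4.12 (cv2) and the standard library are available. Lean on these libraries where they do the work, as an engineer would, in place of code of your own. Each camera call takes 0.05 s, during which the arm holds its last target. There are 200 camera calls.

## Working session

There is one attempt and no reset: what is moved stays moved. The work goes in short steps, Python scripts to look and compute and a tool call to move; the robot and the scene stay as the last step left them, time stands still between calls to the robot, and variables do not carry over. Pictures are saved under pics/ and viewed, on a budget of 10 in all, crops included, one or two more only if the job needs it, and the job is handed in when it is done.

Besides the shell and the picture viewer there is one more tool, called after "Request:" by a JSON object that holds its "name" and its "arguments". drive_tool: Moves the arm, as the interface text tells. Its arguments: {"type":"object","properties":{"series":{"type":"array","items":{"type":"object","properties":{"tx":{"type":"number"},"ty":{"type":"number"},"tz":{"type":"number"},"rx":{"type":"number"},"ry":{"type":"number"},"rz":{"type":"number"},"grip":{"type":"number"}}}},"squeeze":{"type":"number"}},"required":["series"]}

```bash
mkdir -p pics; ls; python3 - <<'E'
from workcell import *
import cv2,numpy as np
for n in("scene","side"):
    p,d=capture(n); cv2.imwrite(f"pics/{n}0.png",p[:,:,::-1]); np.savez(f"{n}0.npz",p=p,d=d,**{k:v for k,v in camera_model(n).items()})
    print(n,camera_model(n),(d>0).mean())
s=read_state();print(s)
E
```

```text
pics
scene {'vfov': 54.03472315126885, 'cx': 326.2231608242455, 'cy': 240.27487930617227, 'world_from_camera': array([[ 0.55557064, -0.56665663,  0.60847476,  1.21386164],
       [ 0.83121536,  0.3604261 , -0.42328956, -0.43871408],
       [ 0.02054965,  0.74094081,  0.67125585,  0.81274453],
       [ 0.        ,  0.        ,  0.        ,  1.        ]])} 0.9961067708333333
side {'vfov': 57.31089542570245, 'cx': 320.360177417172, 'cy': 234.8896866001803, 'world_from_camera': array([[-0.84524903,  0.41376199, -0.33816429,  0.26211952],
       [-0.53435216, -0.64891248,  0.54164598,  0.54706953],
       [ 0.00467349,  0.63852456,  0.76958726,  0.79283917],
       [ 0.        ,  0.        ,  0.        ,  1.        ]])} 0.9959733072916667
{'time_s': 0.1, 'joint_pos': array([-1.26349236e+00,  2.07377657e-01,  1.54280704e+00,  2.31528383e-05,
        1.39348488e+00, -1.50504314e-01]), 'dq': array([ 0.00093102, -0.00153682, -0.00437049,  0.00164237, -0.00041946,
        0.0024433 ]), 'tau': array([-4.63908545e-04, -3.84093046e+01, -2.92547464e+01, -1.62824431e-04,
        4.89688638e-03,  3.54354813e-05]), 'tcp_pos': array([ 0.25392805, -0.51514087,  0.23021944]), 'orientation': array([[ 8.97025271e-01,  4.41978841e-01, -6.06527958e-04],
       [ 4.41979131e-01, -8.97023133e-01,  1.98652350e-03],
       [ 3.33931744e-04, -2.05003448e-03, -9.99997843e-01]]), 'contact_force': array([-1.00717948, -0.4220578 , -0.44706072]), 'moment': array([0.07069317, 0.02377418, 0.04109091]), 'gripper_width': 1.003367670751207}
```

View pics/scene0.png

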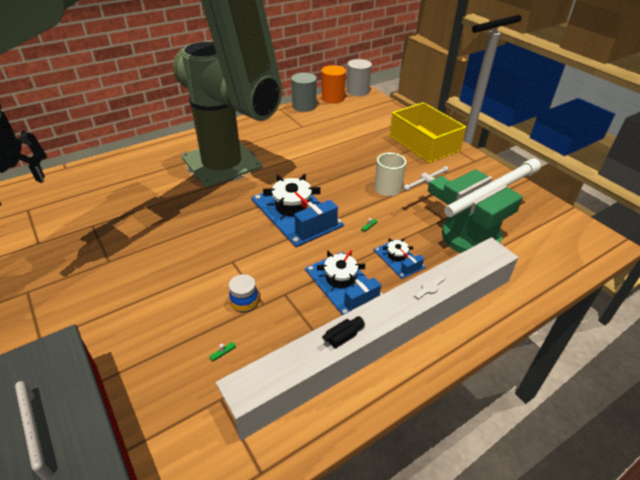

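View pics/side0.png

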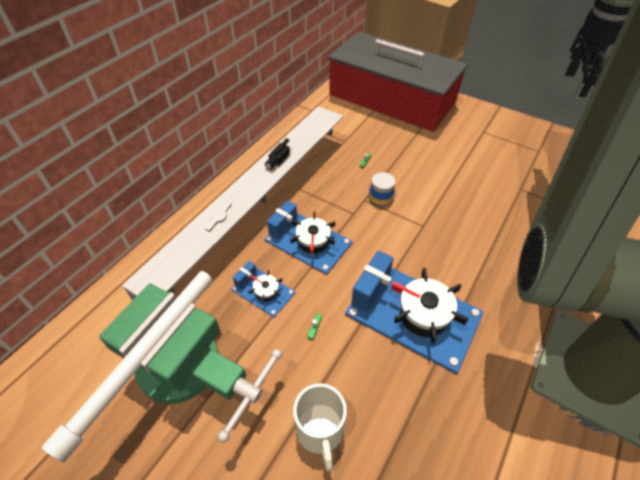

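The scene view shows three counters. The middle-sized one has its wheel at about (342,268), with the block to the lower right and the red tab at (349,256). In the side view the same wheel is at (313,233), with the red tab at (313,245).

```bash
cat > h.py <<'E'
import numpy as np,cv2
def cloud(p,d,vfov,cx,cy,world_from_camera):
    f=240/np.tan(np.radians(vfov)/2); v,u=np.mgrid[:480,:640]
    P=np.stack([(u-cx)/f*d,-(v-cy)/f*d,-d],-1); W=world_from_camera
    return P@W[:3,:3].T+W[:3,3]
def masks(p):
    h=cv2.cvtColor(p,cv2.COLOR_RGB2HSV); H,S,V=[h[...,i].astype(int) for i in range(3)]
    return dict(blue=(H>98)&(H<125)&(S>120)&(V>50), red=((H<8)|(H>172))&(S>170)&(V>90), white=(S<60)&(V>150))
E
python3 - <<'E'
from h import *
for n,(u0,u1,v0,v1) in(("scene",(300,384,240,312)),("side",(262,355,200,272))):
    z=dict(np.load(f"{n}0.npz")); X=cloud(**z); M=masks(z['p']); roi=np.zeros((480,640),bool); roi[v0:v1,u0:u1]=1
    b=X[M['blue']&roi]; 
    for nm,lo,hi in(("base",-.004,.016),("blocktop",.050,.062)):
        q=b[(b[:,2]>lo)&(b[:,2]<hi)]; r=cv2.minAreaRect(q[:,:2].astype(np.float32)*1000); print(n,nm,len(q),q.mean(0).round(4),r,np.median(q[:,2]))
    w=X[M['white']&roi]; w=w[(w[:,2]>.035)&(w[:,2]<.065)]; print(n,'white',len(w),w.mean(0).round(4),cv2.minAreaRect(w[:,:2].astype(np.float32)*1000))
    r=X[M['red']&roi]; print(n,'red',len(r),r.mean(0).round(4),r.min(0).round(3),r.max(0).round(3))
    al=X[roi]; a=al[(al[:,2]>.045)&(al[:,2]<.062)]; print('all z hi',a.mean(0))
    # others
    for m in ('blue',):
        q=X[M[m]]; q=q[(q[:,2]>.0)&(q[:,2]<.2)&(q[:,0]>.2)]
E
```

```text
scene base 851 [0.6145 0.0076 0.008 ] ((601.6116943359375, 29.908370971679688), (210.57833862304688, 223.6455078125), 53.28426742553711) 0.008059658006479675
scene blocktop 323 [0.6971 0.0163 0.0554] ((646.9201049804688, 16.627174377441406), (133.09738159179688, 77.42584991455078), 3.0620875358581543) 0.05558398813525722
scene white 586 [0.6218 0.021  0.05  ] ((635.4266967773438, 13.517585754394531), (74.17113494873047, 135.06471252441406), 68.84197235107422)
scene red 26 [0.5878 0.0603 0.0472] [ 0.54   0.036 -0.001] [0.605 0.101 0.055]
all z hi [0.6456894  0.02030347 0.05177626]
side base 1276 [0.6043 0.0401 0.0098] ((620.0592651367188, 25.030445098876953), (106.15751647949219, 165.93882751464844), 89.09284973144531) 0.009755325119268132
side blocktop 248 [0.6899 0.0272 0.0567] ((631.7691650390625, 32.297279357910156), (74.98884582519531, 155.19271850585938), 81.45722961425781) 0.057152459063051386
side white 716 [0.6182 0.0235 0.0516] ((640.642822265625, 20.978370666503906), (75.93704986572266, 138.81285095214844), 86.55219268798828)
side red 21 [0.5869 0.0629 0.0429] [0.58 0.05 0.02] [0.598 0.071 0.055]
all z hi [0.63653461 0.02429428 0.05308094]
```

Request:
{"name": "drive_tool", "arguments": {"series": [{"tx": 0.0238, "ty": -0.0181, "grip": 255}, {"tx": 0.0238, "ty": -0.0181}, {"tx": 0.0238, "ty": -0.0181}, {"tx": 0.0238, "ty": -0.0181}, {"tx": 0.0238, "ty": -0.0181}, {"tx": 0.0238, "ty": -0.0181}, {"tx": 0.0238, "ty": -0.0181}, {"tx": 0.0238, "ty": -0.0181}, {"tx": 0.0238, "ty": -0.0181}, {"tx": 0.0238, "ty": -0.0181}, {"tx": 0.0238, "ty": -0.0181}, {"tx": 0.0238, "ty": -0.0181}, {"tx": 0.0238, "ty": -0.0181}, {"tx": 0.0238, "ty": -0.0181}, {"tx": 0.0238, "ty": -0.0181}, {"tx": 0.0238, "ty": -0.0181}, {"tx": 0.0238, "ty": -0.0181}, {"tx": 0.0238, "ty": -0.0181}, {"tx": 0.0238, "ty": -0.0181}, {"tx": 0.0238, "ty": -0.0181}]}}

```text
invalid input
```

Request:
{"name": "drive_tool", "arguments": {"series": [{"rz": 0.114}, {"rz": 0.114}, {"rz": 0.114}, {"rz": 0.114}, {}, {}]}}

```text
invalid input
```

```bash
python3 - <<'E'
from workcell import *
from h import *
s=read_state();m=camera_model("wrist");p,d=capture("wrist"); np.savez("w1.npz",p=p,d=d,**m); cv2.imwrite("pics/w1.png",p[:,:,::-1])
print(s['time_s'],s['tcp_pos'],s['orientation'].round(3),s['joint_pos'].round(2),s['gripper_width'],m['world_from_camera'].round(3))
E
```

```text
0.1 [ 0.25392805 -0.51514087  0.23021944] [[ 0.897  0.442 -0.001]
 [ 0.442 -0.897  0.002]
 [ 0.    -0.002 -1.   ]] [-1.26  0.21  1.54  0.    1.39 -0.15] 1.003367670751207 [[ 0.443  0.849  0.289  0.328]
 [-0.897  0.42   0.14  -0.479]
 [-0.002 -0.321  0.947  0.372]
 [ 0.     0.     0.     1.   ]]
```

View pics/w1.png

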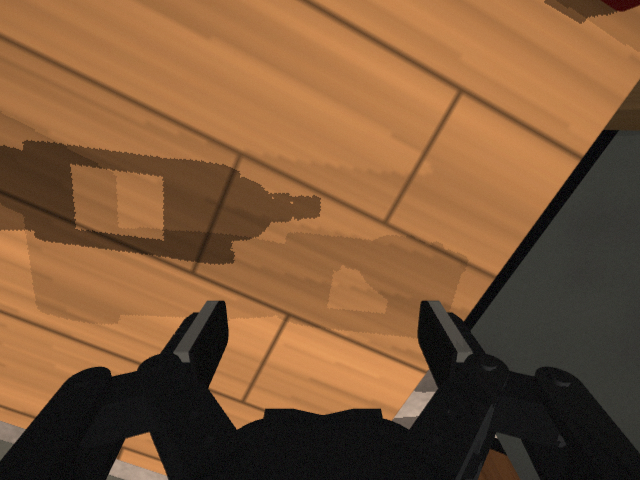

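The wrist picture shows only bare bench and the open fingers, because both moves were refused. I'll retry with every key in each row.

Request:
{"name": "drive_tool", "arguments": {"series": [{"tx": 0.0238, "ty": -0.0181, "tz": 0, "rx": 0, "ry": 0, "rz": 0, "grip": 255}], "squeeze": 20}}

```text
time_s: 0.23
tcp_pos: [0.2656, -0.4921, 0.2308]
orientation: [[0.899, 0.438, -0.001], [0.438, -0.899, -0.002], [-0.002, 0.002, -1.0]]
contact_force: [1.2, -1.0, 0.9]
gripper_width: 0.883
```

Request:
{"name": "drive_tool", "arguments": {"series": [{"tx": 0.0238, "ty": -0.0181, "tz": 0, "rx": 0, "ry": 0, "rz": 0, "grip": 255}, {"tx": 0.0238, "ty": -0.0181, "tz": 0, "rx": 0, "ry": 0, "rz": 0, "grip": 255}, {"tx": 0.0238, "ty": -0.0181, "tz": 0, "rx": 0, "ry": 0, "rz": 0, "grip": 255}, {"tx": 0.0238, "ty": -0.0181, "tz": 0, "rx": 0, "ry": 0, "rz": 0, "grip": 255}, {"tx": 0.0238, "ty": -0.0181, "tz": 0, "rx": 0, "ry": 0, "rz": 0, "grip": 255}, {"tx": 0.0238, "ty": -0.0181, "tz": 0, "rx": 0, "ry": 0, "rz": 0, "grip": 255}, {"tx": 0.0238, "ty": -0.0181, "tz": 0, "rx": 0, "ry": 0, "rz": 0, "grip": 255}, {"tx": 0.0238, "ty": -0.0181, "tz": 0, "rx": 0, "ry": 0, "rz": 0, "grip": 255}, {"tx": 0.0238, "ty": -0.0181, "tz": 0, "rx": 0, "ry": 0, "rz": 0, "grip": 255}, {"tx": 0.0238, "ty": -0.0181, "tz": 0, "rx": 0, "ry": 0, "rz": 0, "grip": 255}, {"tx": 0.0238, "ty": -0.0181, "tz": 0, "rx": 0, "ry": 0, "rz": 0, "grip": 255}, {"tx": 0.0238, "ty": -0.0181, "tz": 0, "rx": 0, "ry": 0, "rz": 0, "grip": 255}, {"tx": 0.0238, "ty": -0.0181, "tz": 0, "rx": 0, "ry": 0, "rz": 0, "grip": 255}, {"tx": 0.0238, "ty": -0.0181, "tz": 0, "rx": 0, "ry": 0, "rz": 0, "grip": 255}, {"tx": 0.0238, "ty": -0.0181, "tz": 0, "rx": 0, "ry": 0, "rz": 0, "grip": 255}, {"tx": 0.0238, "ty": -0.0181, "tz": 0, "rx": 0, "ry": 0, "rz": 0, "grip": 255}]}}

```text
time_s: 1.57
tcp_pos: [0.4812, -0.0594, 0.231]
orientation: [[0.897, 0.442, -0.0], [0.442, -0.897, 0.0], [-0.0, -0.0, -1.0]]
contact_force: [1.6, -0.7, 0.1]
gripper_width: 0.002
```

Request:
{"name": "drive_tool", "arguments": {"series": [{"tx": 0, "ty": 0, "tz": 0, "rx": 0, "ry": 0, "rz": 0.114, "grip": 255}, {"tx": 0, "ty": 0, "tz": 0, "rx": 0, "ry": 0, "rz": 0.114, "grip": 255}, {"tx": 0, "ty": 0, "tz": 0, "rx": 0, "ry": 0, "rz": 0.114, "grip": 255}, {"tx": 0, "ty": 0, "tz": 0, "rx": 0, "ry": 0, "rz": 0.114, "grip": 255}, {"tx": 0, "ty": 0, "tz": 0, "rx": 0, "ry": 0, "rz": 0, "grip": 255}, {"tx": 0, "ty": 0, "tz": 0, "rx": 0, "ry": 0, "rz": 0, "grip": 255}]}}

```text
time_s: 2.07
tcp_pos: [0.4808, -0.0609, 0.231]
orientation: [[1.0, 0.005, -0.001], [0.005, -1.0, 0.0], [-0.001, -0.0, -1.0]]
contact_force: [-0.5, 0.2, 0.8]
gripper_width: 0.001
```

```bash
python3 - <<'E'
from workcell import *
from h import *
s=read_state();m=camera_model("wrist");p,d=capture("wrist"); np.savez("w2.npz",p=p,d=d,**m); cv2.imwrite("pics/w2.png",p[:,:,::-1])
print(s['time_s'],s['tcp_pos'],s['orientation'].round(3),s['joint_pos'].round(2),s['gripper_width'],m['world_from_camera'].round(3))
E
```

```text
2.0667 [ 0.48084432 -0.06085599  0.23100257] [[ 1.     0.005 -0.001]
 [ 0.005 -1.     0.   ]
 [-0.001 -0.    -1.   ]] [-0.3   0.01  1.76  0.    1.37  1.26] 0.001288525593491248 [[ 0.006  0.947  0.322  0.564]
 [-1.     0.005  0.002 -0.06 ]
 [ 0.    -0.322  0.947  0.373]
 [ 0.     0.     0.     1.   ]]
```

View pics/w2.png

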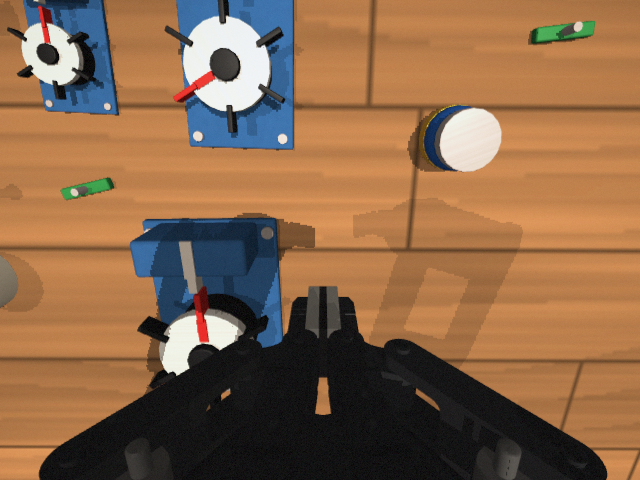

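The wrist view shows the counter: hub at (225,64), red tab at (193,88) and a tab towards the robot at (232,118). The green pads, tin and larger counter (lower left) are well apart from it.

```bash
python3 - <<'E'
from h import *
z=dict(np.load("w2.npz")); X=cloud(**z); p=z['p']; M=masks(p)
roi=np.zeros((480,640),bool); roi[0:152,150:305]=1
b=X[M['blue']&roi]; b=b[abs(b[:,2]-.008)<.006]; print('base',len(b),cv2.minAreaRect(b[:,:2].astype(np.float32)*1000),np.median(b[:,2]))
w=M['white']&roi&(abs(X[...,2]-.049)<.008); print(np.median(X[w][:,2]))
c=max(cv2.findContours(w.astype(np.uint8),cv2.RETR_EXTERNAL,cv2.CHAIN_APPROX_NONE)[0],key=cv2.contourArea)
q=X[c[:,0,1],c[:,0,0],:2]
# circle lsq robust
from scipy.optimize import least_squares
r=least_squares(lambda t:np.hypot(q[:,0]-t[0],q[:,1]-t[1])-.038,[.612,.022],loss='soft_l1',f_scale=.001); print('centre',r.x)
C=r.x; D=X[...,:2]-C; rr=np.hypot(*np.moveaxis(D,-1,0))
t=roi&(rr>.043)&(rr<.055)&(abs(X[...,2]-.048)<.008)
n,l,st,ce=cv2.connectedComponentsWithStats(t.astype(np.uint8))
for i in range(1,n):
    if st[i,4]>15:
        d=D[l==i]; print(np.degrees(np.arctan2(*d.mean(0)[::-1])).round(1),st[i,4],'red' if M['red'][l==i].mean()>.5 else '')
hi=roi&(X[...,2]>.06); print(hi.sum())
S=X[(X[...,2]>.07)&(X[...,2]<.09)]; print('shelf',len(S), S.min(0) if len(S) else'')
zz=dict(np.load("scene0.npz")); X=cloud(**zz)
S=X[(abs(X[...,2]-.08)<.003)&(X[...,0]>.6)&(abs(X[...,1])<.15)&masks(zz['p'])['white']]; print('shelf near x',np.percentile(S[:,0],1) if len(S) else None)
E
```

```text
base 8363 ((604.9453125, 24.183753967285156), (109.38653564453125, 134.95867919921875), 88.78211212158203) 0.007352453117023261
0.04835790690145675
centre [0.60993514 0.02399863]
-0.8 72 
60.3 97 
-61.1 137 
120.9 121 red
-120.6 82 
-179.6 116 
100
shelf 5542 [0.25035161 0.0003357  0.07000095]
shelf near x 0.7504761759719869
```

Request:
{"name": "drive_tool", "arguments": {"series": [{"tx": 0.0253, "ty": -0.0177, "tz": 0, "rx": 0, "ry": 0, "rz": 0, "grip": 255}, {"tx": 0.0253, "ty": -0.0177, "tz": 0, "rx": 0, "ry": 0, "rz": 0, "grip": 255}, {"tx": 0.0253, "ty": -0.0177, "tz": 0, "rx": 0, "ry": 0, "rz": 0, "grip": 255}, {"tx": 0, "ty": 0, "tz": 0.03, "rx": 0, "ry": 0, "rz": 0, "grip": 255}, {"tx": 0, "ty": 0, "tz": 0.03, "rx": 0, "ry": 0, "rz": 0, "grip": 255}, {"tx": 0, "ty": 0, "tz": 0.03, "rx": 0, "ry": 0, "rz": 0, "grip": 255}, {"tx": 0, "ty": 0, "tz": 0.03, "rx": 0, "ry": 0, "rz": 0, "grip": 255}, {"tx": 0, "ty": 0, "tz": 0, "rx": 0, "ry": 0, "rz": 0, "grip": 255}, {"tx": 0, "ty": 0, "tz": 0, "rx": 0, "ry": 0, "rz": 0, "grip": 255}]}}

```text
time_s: 2.87
tcp_pos: [0.5551, -0.0075, 0.1095]
orientation: [[1.0, 0.003, -0.005], [0.003, -1.0, 0.001], [-0.005, -0.001, -1.0]]
contact_force: [0.7, 0.3, -0.0]
gripper_width: -0.001
```

```bash
python3 - <<'E'
from workcell import *
from h import *
s=read_state();m=camera_model("wrist");p,d=capture("wrist"); np.savez("w3.npz",p=p,d=d,**m); cv2.imwrite("pics/w3.png",p[:,:,::-1])
print(s['tcp_pos'])
X=cloud(p,d,**m); t=s['tcp_pos']
dk=(p.max(-1)<140)&(abs(X[...,1]-t[1])<.04)&(abs(X[...,0]-t[0])<.04)&(X[...,2]>t[2]-.01)
for h in (.0,.01,.02,.03,.05,.07):
    q=X[dk&(X[...,2]>t[2]+h)&(X[...,2]<t[2]+h+.01)]
    if len(q): print(h,len(q),(np.percentile(q[:,:2],[1,99],axis=0)-t[:2]).round(4).tolist())
E
```

```text
[ 0.55506753 -0.00751914  0.10951052]
0.0 337 [[0.0066, -0.0117], [0.0117, 0.0127]]
0.01 739 [[0.0064, -0.013], [0.0118, 0.0136]]
0.02 886 [[0.0067, -0.0131], [0.0119, 0.0137]]
0.03 1033 [[-0.0103, -0.0127], [0.0127, 0.0132]]
0.05 7807 [[-0.0085, -0.0373], [0.0139, 0.0378]]
0.07 9023 [[-0.0092, -0.0398], [0.0184, 0.0398]]
```

View pics/w3.png

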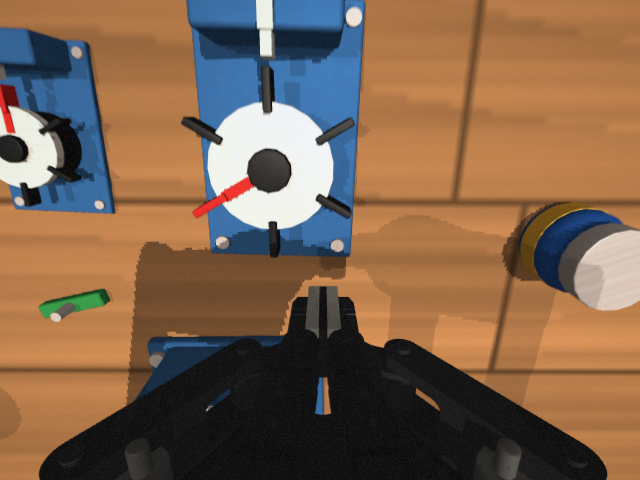

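The view confirms the pointer at (266,40) and the red tab at (222,197), two clicks before the pointer. The finger comes down beside the tab at (275,238).

Request:
{"name": "drive_tool", "arguments": {"series": [{"tx": 0, "ty": 0, "tz": 0.023, "rx": 0, "ry": 0, "rz": 0, "grip": 255}, {"tx": 0, "ty": 0, "tz": 0.023, "rx": 0, "ry": 0, "rz": 0, "grip": 255}, {"tx": 0, "ty": 0, "tz": 0.023, "rx": 0, "ry": 0, "rz": 0, "grip": 255}, {"tx": 0, "ty": 0, "tz": 0, "rx": 0, "ry": 0, "rz": 0, "grip": 255}, {"tx": 0, "ty": -0.007, "tz": 0, "rx": 0, "ry": 0, "rz": 0, "grip": 255}, {"tx": 0, "ty": -0.007, "tz": 0, "rx": 0, "ry": 0, "rz": 0, "grip": 255}, {"tx": 0, "ty": 0, "tz": 0, "rx": 0, "ry": 0, "rz": 0, "grip": 255}, {"tx": 0, "ty": 0, "tz": 0, "rx": 0, "ry": 0, "rz": 0, "grip": 255}]}}

```text
time_s: 3.58
tcp_pos: [0.5587, 0.0067, 0.0446]
orientation: [[1.0, 0.003, 0.004], [0.003, -1.0, -0.001], [0.004, 0.001, -1.0]]
contact_force: [-0.1, 0.2, 1.1]
gripper_width: -0.001
```

Request:
{"name": "drive_tool", "arguments": {"series": [{"tx": -0.0035, "ty": 0, "tz": 0.004, "rx": 0, "ry": 0, "rz": 0, "grip": 255}, {"tx": 0, "ty": 0, "tz": 0, "rx": 0, "ry": 0, "rz": 0, "grip": 255}]}}

```text
time_s: 3.75
tcp_pos: [0.5528, 0.0064, 0.0384]
orientation: [[1.0, 0.002, -0.0], [0.002, -1.0, -0.0], [-0.0, 0.0, -1.0]]
contact_force: [0.4, -0.2, -0.7]
gripper_width: 0.002
```

Request:
{"name": "drive_tool", "arguments": {"series": [{"tx": -0.0008, "ty": -0.0028, "tz": 0, "rx": 0, "ry": 0, "rz": 0.05, "grip": 255}, {"tx": -0.0008, "ty": -0.0028, "tz": 0, "rx": 0, "ry": 0, "rz": 0.05, "grip": 255}, {"tx": -0.0008, "ty": -0.0028, "tz": 0, "rx": 0, "ry": 0, "rz": 0.05, "grip": 255}, {"tx": -0.0008, "ty": -0.0028, "tz": 0, "rx": 0, "ry": 0, "rz": 0.05, "grip": 255}, {"tx": -0.0008, "ty": -0.0028, "tz": 0, "rx": 0, "ry": 0, "rz": 0.05, "grip": 255}, {"tx": -0.0008, "ty": -0.0028, "tz": 0, "rx": 0, "ry": 0, "rz": 0.05, "grip": 255}, {"tx": -0.0008, "ty": -0.0028, "tz": 0, "rx": 0, "ry": 0, "rz": 0.05, "grip": 255}, {"tx": -0.0008, "ty": -0.0028, "tz": 0, "rx": 0, "ry": 0, "rz": 0.05, "grip": 255}]}}

```text
time_s: 4.42
tcp_pos: [0.5501, 0.0284, 0.0382]
orientation: [[0.921, -0.39, -0.002], [-0.39, -0.921, -0.001], [-0.001, 0.002, -1.0]]
contact_force: [-2.2, -4.2, 1.1]
gripper_width: -0.004
```

Request:
{"name": "drive_tool", "arguments": {"series": [{"tx": -0.0008, "ty": -0.0028, "tz": 0, "rx": 0, "ry": 0, "rz": 0.05, "grip": 255}, {"tx": -0.0008, "ty": -0.0028, "tz": 0, "rx": 0, "ry": 0, "rz": 0.05, "grip": 255}, {"tx": -0.0008, "ty": -0.0028, "tz": 0, "rx": 0, "ry": 0, "rz": 0.05, "grip": 255}, {"tx": -0.0008, "ty": -0.0028, "tz": 0, "rx": 0, "ry": 0, "rz": 0.05, "grip": 255}, {"tx": -0.0008, "ty": -0.0028, "tz": 0, "rx": 0, "ry": 0, "rz": 0.05, "grip": 255}, {"tx": -0.0008, "ty": -0.0028, "tz": 0, "rx": 0, "ry": 0, "rz": 0.05, "grip": 255}, {"tx": -0.0008, "ty": -0.0028, "tz": 0, "rx": 0, "ry": 0, "rz": 0.05, "grip": 255}, {"tx": -0.0008, "ty": -0.0028, "tz": 0, "rx": 0, "ry": 0, "rz": 0.05, "grip": 255}, {"tx": -0.0008, "ty": -0.0028, "tz": 0, "rx": 0, "ry": 0, "rz": 0.05, "grip": 255}, {"tx": -0.0008, "ty": -0.0028, "tz": 0, "rx": 0, "ry": 0, "rz": 0.05, "grip": 255}, {"tx": -0.0008, "ty": -0.0028, "tz": 0, "rx": 0, "ry": 0, "rz": 0.05, "grip": 255}, {"tx": 0, "ty": 0, "tz": 0, "rx": 0, "ry": 0, "rz": 0, "grip": 255}]}}

```text
time_s: 5.42
tcp_pos: [0.5624, 0.0589, 0.0383]
orientation: [[0.583, -0.813, 0.0], [-0.813, -0.583, 0.0], [-0.0, -0.0, -1.0]]
contact_force: [-1.0, 0.1, 0.5]
gripper_width: 0.001
```

```bash
cat > tabs.py <<'E'
from workcell import *
from h import *
C=np.array([.610,.024])
s=read_state(); print(s['time_s'],s['tcp_pos'],s['contact_force'].round(1),s['joint_pos'].round(2))
for n in("scene","side"):
    p,d=capture(n); X=cloud(p,d,**camera_model(n)); D=X[...,:2]-C; r=np.hypot(D[...,0],D[...,1])
    q=D[masks(p)['red']&(r<.058)&(r>.025)&(X[...,2]>.036)&(X[...,2]<.06)]; print(n,len(q),np.degrees(np.arctan2(*q.mean(0)[::-1])) if len(q) else None)
E
python3 tabs.py
```

```text
5.4167 [0.56243477 0.05888794 0.03830969] [-1.   0.1  0.5] [-0.05  0.42  1.71  0.    1.01  2.47]
scene 33 56.93098809205486
side 20 61.2646558864918
```

One click is done: the red tab is now at about 60°, clear of the finger. I'll lift, swing back and repeat once.

Request:
{"name": "drive_tool", "arguments": {"series": [{"tx": 0, "ty": 0, "tz": -0.02, "rx": 0, "ry": 0, "rz": 0, "grip": 255}, {"tx": 0, "ty": 0, "tz": -0.02, "rx": 0, "ry": 0, "rz": 0, "grip": 255}, {"tx": 0, "ty": 0, "tz": 0, "rx": 0, "ry": 0, "rz": 0, "grip": 255}, {"tx": 0.002, "ty": 0.0054, "tz": 0, "rx": 0, "ry": 0, "rz": -0.1, "grip": 255}, {"tx": 0.002, "ty": 0.0054, "tz": 0, "rx": 0, "ry": 0, "rz": -0.1, "grip": 255}, {"tx": 0.002, "ty": 0.0054, "tz": 0, "rx": 0, "ry": 0, "rz": -0.1, "grip": 255}, {"tx": 0.002, "ty": 0.0054, "tz": 0, "rx": 0, "ry": 0, "rz": -0.1, "grip": 255}, {"tx": 0.002, "ty": 0.0054, "tz": 0, "rx": 0, "ry": 0, "rz": -0.1, "grip": 255}, {"tx": 0.002, "ty": 0.0054, "tz": 0, "rx": 0, "ry": 0, "rz": -0.1, "grip": 255}, {"tx": 0.002, "ty": 0.0054, "tz": 0, "rx": 0, "ry": 0, "rz": -0.1, "grip": 255}, {"tx": 0.002, "ty": 0.0054, "tz": 0, "rx": 0, "ry": 0, "rz": -0.1, "grip": 255}, {"tx": 0.002, "ty": 0.0054, "tz": 0, "rx": 0, "ry": 0, "rz": -0.1, "grip": 255}, {"tx": 0.001, "ty": 0.0027, "tz": 0, "rx": 0, "ry": 0, "rz": -0.05, "grip": 255}, {"tx": 0, "ty": 0.004, "tz": 0, "rx": 0, "ry": 0, "rz": 0, "grip": 255}, {"tx": 0, "ty": 0, "tz": 0, "rx": 0, "ry": 0, "rz": 0, "grip": 255}, {"tx": 0, "ty": 0, "tz": 0, "rx": 0, "ry": 0, "rz": 0, "grip": 255}]}}

```text
time_s: 6.85
tcp_pos: [0.5532, 0.0027, 0.0779]
orientation: [[1.0, 0.0, -0.001], [0.0, -1.0, 0.0], [-0.001, -0.0, -1.0]]
contact_force: [0.6, -0.7, -0.0]
gripper_width: -0.002
```

Request:
{"name": "drive_tool", "arguments": {"series": [{"tx": 0, "ty": 0, "tz": 0.02, "rx": 0, "ry": 0, "rz": 0, "grip": 255}, {"tx": 0, "ty": 0, "tz": 0.02, "rx": 0, "ry": 0, "rz": 0, "grip": 255}, {"tx": 0, "ty": 0, "tz": 0, "rx": 0, "ry": 0, "rz": 0, "grip": 255}, {"tx": 0, "ty": -0.004, "tz": 0, "rx": 0, "ry": 0, "rz": 0, "grip": 255}, {"tx": 0, "ty": 0, "tz": 0, "rx": 0, "ry": 0, "rz": 0, "grip": 255}, {"tx": -0.0008, "ty": -0.0028, "tz": 0, "rx": 0, "ry": 0, "rz": 0.05, "grip": 255}, {"tx": -0.0008, "ty": -0.0028, "tz": 0, "rx": 0, "ry": 0, "rz": 0.05, "grip": 255}, {"tx": -0.0008, "ty": -0.0028, "tz": 0, "rx": 0, "ry": 0, "rz": 0.05, "grip": 255}, {"tx": -0.0008, "ty": -0.0028, "tz": 0, "rx": 0, "ry": 0, "rz": 0.05, "grip": 255}, {"tx": -0.0008, "ty": -0.0028, "tz": 0, "rx": 0, "ry": 0, "rz": 0.05, "grip": 255}, {"tx": -0.0008, "ty": -0.0028, "tz": 0, "rx": 0, "ry": 0, "rz": 0.05, "grip": 255}, {"tx": -0.0008, "ty": -0.0028, "tz": 0, "rx": 0, "ry": 0, "rz": 0.05, "grip": 255}, {"tx": -0.0008, "ty": -0.0028, "tz": 0, "rx": 0, "ry": 0, "rz": 0.05, "grip": 255}]}}

```text
time_s: 7.93
tcp_pos: [0.5521, 0.0291, 0.0397]
orientation: [[0.921, -0.39, 0.002], [-0.39, -0.921, -0.002], [0.003, 0.001, -1.0]]
contact_force: [-0.0, -3.1, -1.8]
gripper_width: 0.002
```

Request:
{"name": "drive_tool", "arguments": {"series": [{"tx": -0.0008, "ty": -0.0028, "tz": 0, "rx": 0, "ry": 0, "rz": 0.05, "grip": 255}, {"tx": -0.0008, "ty": -0.0028, "tz": 0, "rx": 0, "ry": 0, "rz": 0.05, "grip": 255}, {"tx": -0.0008, "ty": -0.0028, "tz": 0, "rx": 0, "ry": 0, "rz": 0.05, "grip": 255}, {"tx": -0.0008, "ty": -0.0028, "tz": 0, "rx": 0, "ry": 0, "rz": 0.05, "grip": 255}, {"tx": -0.0008, "ty": -0.0028, "tz": 0, "rx": 0, "ry": 0, "rz": 0.05, "grip": 255}, {"tx": -0.0008, "ty": -0.0028, "tz": 0, "rx": 0, "ry": 0, "rz": 0.05, "grip": 255}, {"tx": -0.0008, "ty": -0.0028, "tz": 0, "rx": 0, "ry": 0, "rz": 0.05, "grip": 255}, {"tx": -0.0008, "ty": -0.0028, "tz": 0, "rx": 0, "ry": 0, "rz": 0.05, "grip": 255}, {"tx": -0.0008, "ty": -0.0028, "tz": 0, "rx": 0, "ry": 0, "rz": 0.05, "grip": 255}, {"tx": -0.0008, "ty": -0.0028, "tz": 0, "rx": 0, "ry": 0, "rz": 0.05, "grip": 255}, {"tx": -0.0008, "ty": -0.0028, "tz": 0, "rx": 0, "ry": 0, "rz": 0.05, "grip": 255}, {"tx": 0, "ty": 0, "tz": 0, "rx": 0, "ry": 0, "rz": 0, "grip": 255}]}}

```text
time_s: 8.93
tcp_pos: [0.5642, 0.0599, 0.0401]
orientation: [[0.583, -0.812, 0.004], [-0.812, -0.583, 0.0], [0.002, -0.003, -1.0]]
contact_force: [0.1, -0.8, 0.7]
gripper_width: 0.002
```

```bash
python3 tabs.py
```

```text
8.9333 [0.56423546 0.05991623 0.04006204] [ 0.1 -0.8  0.7] [-0.05  0.42  1.71  0.    1.01  2.47]
scene 32 -2.1483238225450214
side 0 None
```

The red tab is at the pointer. I'll lift straight up and clear.

Request:
{"name": "drive_tool", "arguments": {"series": [{"tx": 0, "ty": 0, "tz": -0.02, "rx": 0, "ry": 0, "rz": 0, "grip": 255}, {"tx": 0, "ty": 0, "tz": -0.03, "rx": 0, "ry": 0, "rz": 0, "grip": 255}, {"tx": 0, "ty": 0, "tz": -0.03, "rx": 0, "ry": 0, "rz": 0, "grip": 255}, {"tx": 0, "ty": 0, "tz": -0.03, "rx": 0, "ry": 0, "rz": 0, "grip": 255}, {"tx": 0, "ty": 0, "tz": -0.03, "rx": 0, "ry": 0, "rz": 0, "grip": 255}, {"tx": 0, "ty": 0, "tz": -0.03, "rx": 0, "ry": 0, "rz": 0, "grip": 255}, {"tx": -0.03, "ty": 0, "tz": 0, "rx": 0, "ry": 0, "rz": 0, "grip": 255}, {"tx": -0.03, "ty": 0, "tz": 0, "rx": 0, "ry": 0, "rz": 0, "grip": 255}, {"tx": 0, "ty": 0, "tz": 0, "rx": 0, "ry": 0, "rz": 0, "grip": 255}, {"tx": 0, "ty": 0, "tz": 0, "rx": 0, "ry": 0, "rz": 0, "grip": 255}]}}

```text
time_s: 9.87
tcp_pos: [0.5269, 0.1089, 0.2089]
orientation: [[0.586, -0.811, 0.001], [-0.811, -0.586, -0.0], [0.001, -0.001, -1.0]]
contact_force: [0.1, -0.4, 0.1]
gripper_width: 0.001
```

```bash
python3 tabs.py; python3 - <<'E'
from workcell import *
import cv2
p,_=capture("scene"); cv2.imwrite("pics/s9.png",p[:,:,::-1])
E
```

```text
9.8667 [0.52693073 0.10892464 0.20891598] [ 0.1 -0.4  0.1] [ 0.04  0.15  1.66 -0.    1.33  2.56]
scene 32 -1.7835902548345393
side 17 -0.6877341383523139
```

View pics/s9.png

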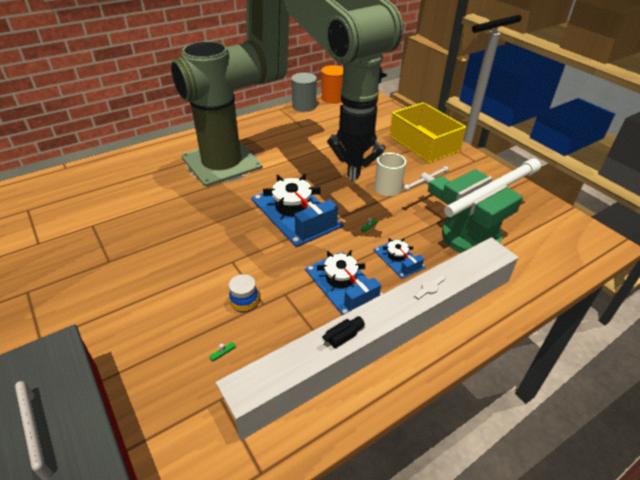

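The red tab at about (350,279) is in line with the white pointer at (360,287). Everything else is where it was, and the hand is high and clear.

```bash
python3 -c "
from workcell import *
print(sign_off())"
```

```text
the job is handed in; nothing more can be done
None
```

The tally counter is back at zero: the red tab now stands at the white pointer, and the job is handed in. The red tab started two clicks short of the pointer. I advanced the wheel with two light pushes of the closed fingertips on a tab, lifting the hand clear between them. The highest push force in my readings was about 5 N.

- **Red tab:** it measured 121° at the start, about 60° after the first click and −0.7° (side camera) to −1.8° (scene camera) at the end. That is within measuring error of the pointer line, which I took to be at about −0.5°.
- **One camera miss:** right after the second push the side camera couldn't see the red tab, so only the scene camera confirmed it then. Both cameras saw it once the hand was lifted.
- **Other objects:** in the last picture everything else looks unmoved, judged by eye. The hand is about 0.21 m up with no contact force, and the robot clock read about 10 s.
- **Refused moves:** my first two move calls were rejected as invalid input and moved nothing.

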